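# Key the canister stand home

## Robot

A 6-joint arm with a two-finger parallel gripper is mounted at the origin on a cart in front of the work surface, level with it; the furniture and walls round the work are solid. World frame = base frame: x ahead of the robot, y to its left, z up, the work surface at z = 0. Lengths are in m, angles in degrees, forces in N, time in s.
With the tool pointing down it reaches from about 0.325 to 0.9 m from the base axis. Payload 6.1 kg.
Tool frame: the origin (TCP) lies at the very end of the fingers, on their centre line; the grasp point (between the pads) lies 19 mm behind it (bot.hold_point_z is the distance from the TCP to the grasp point, in m); z points along the fingers, y is the direction in which the jaws open and shut (so a half turn about z gives the same grasp; the last joint's range is limited). The gripper opens to 87 mm and grips with 3 to 60 N. Pads are 19 mm wide; open, the fingers measure 117 mm over their backs; the gripper's body (75 mm by 190 mm) begins 51 mm behind the grasp point.
Start: joints at [-75.12, 12.628, 87.462, -0, 79.91, -7.225], TCP at [0.235, -0.579, 0.223] pointing down, gripper open.
Joint ranges: [-170.65, 170.65], [-52.31, 119.04], [5.05, 147.46], [-71.25, 251.25], [11.57, 151.72], [-153.62, 153.62]. Speed limits (degrees/s): [147.25, 147.25, 172.46, 180, 180, 180].

## Interface

Orientations are given as a 3x3 rotation matrix whose columns are the frame's x, y, z axes.
In Python, from plant import bot gives the robot as it stands. The module is installed in compiled form; this text tells all that it offers.
- The arm moves only by the tool apply_moves, never from a script. Its argument "moves" is text: rows parted by semicolons, each of 6 numbers parted by spaces: the shift along the world's x, y, z in m, then the turn, a rotation vector about the world's x, y, z in degrees. A call has 1 to 5 rows; each row shifts and turns the commanded pose from where the row before left it; what a row does not reach is not made up. A row lasts 1/12 s, in which the tool goes at most 41.7 mm and 7.16 degrees, less where a joint would pass 70% of its speed; a pose out of reach is approached as far as the arm can. A call with a gripper value outside its range is refused whole. "claw" is the finger opening in m, from 0 to 0.087, set as the call begins (left out, the last holds). The fingers move at their own pace and stop on an object; "newtons" is the grip in N (left out, the last holds). Time passes only in rows, so rows that do not move let the fingers close. It gives the time, the measured TCP pose, the force and the opening at its end, in the units of the state.
- bot.sense(): the state, without advancing time (a new reading comes with each control period).
- bot.capture(name): name is "scene" or "side" or "wrist"; returns the picture (420x560x3 uint8, red, green, blue); there is no depth.
- bot.get_calibration(name): a dict with "intrinsics" (3x3 intrinsics, pixels), "R" (3x3) and "t" (3): a world point X has camera coordinates R X + t. Camera axes: x right, y down, z forward; pixel columns grow to the right and rows downward; lengths in m; the calibration is good to about 2 mm. A picture is of the moment at which its call begins: read the wrist's pose just before it. get_calibration takes no time and is no camera call; for the wrist camera it gives the pose at the moment of the call.
- bot.close_job(): hands the job in, once; it reports no verdict.
The state is a dict: "t": time; "joints": joint angles; "qvel": joint speeds; "tau": joint torques, N m; "eef_pos": TCP position; "tcp_rot": TCP orientation; "wrist_force": force on the tool from outside, world axes, zero at the start; "moment": the same for the moment, N m; "grip_width": finger opening in m.
Only numpy, scipy, OpenCV 4.12 (cv2) and the standard library are available. Lean on these libraries where they do the work, as an engineer would, in place of code of your own. Each camera call takes 0.05 s, during which the arm holds its last target.

## Task

The canister stand is stacked but not keyed: the spacer rides on its lugs on the base, and the turning plate rides on its lugs on the spacer. Work the plate round by its pins until the lugs of both pieces have dropped into the notches below and both sit fully down, with the tall canister kept standing on the plate throughout and the jar beside the stand left in place.

Things in the scene. Friction and masses are not known exactly. Their poses are not given: they have to be found in the camera images.
- stand_base: Fixed grey plate 150x150x8 mm; origin on the bench under its centre, z up. On it: a central spigot (68 mm, top 46 mm above the bench), the axis the upper pieces turn about, and a dark ring (outer 128 mm, top 24 mm above the bench) with four 20 mm notches in its top, 90 degrees apart. The ring's angle is not given and does not follow this plate's yaw: it must be felt for.
- spacer: Loose aluminium ring, outer 128 mm, 40 mm high, on the base ring. Four round-nosed lugs below (14 mm wide, 8 mm tall), four notches on top (20 mm wide, 10 mm deep), all at its +-x and +-y axes. Origin: centre of its underside above the lugs, 32 mm over the bench riding on the lugs, 24 mm when home. No handle: the plate turns it, once keyed to it or by friction.
- turn_plate: Loose aluminium disc, 128 mm, 10 mm thick, on the spacer; four lugs below like the spacer's and four arms, all at its +-x and +-y axes. Origin: centre of the disc's underside (above the lugs), 48 mm over the spacer's origin riding, 40 mm when keyed: 80 mm above the bench at first, 72 with one piece down, 64 with both home. Turns either way.
- plate_pin (a point): Middle of the upright black pin (14 mm diameter) on the plate's +x arm, 100 mm from the plate's centre, 23 mm above its origin; three more stand at its +y, -x, -y. Pins rise to 38 mm above that origin; arms are 14 mm wide, 10 mm thick, end 109 mm out. A few newtons turn the plate; 20 to 70 degrees bring each of the two drops; with both home a push meets a hard stop.
- canister_mid (a point): Middle (half-way up, on the axis) of the tall dark canister, 56 mm diameter, 200 mm high, about 0.3 kg, standing loose near the plate's centre; z is its long axis.
- jar: Bystander: square white jar with blue cap, 56x56x104 mm; origin under its centre.
- solder_reel: Bystander, fixed: solder reel 55 mm across, 47 mm high, beside the stand; origin under its centre.
Mind the look-alikes: they are no part of the job. What is shaped like the part that bears canister_mid but orange or pink is not meant.

How it is judged:
By the outcome, as a careful person would: the job done as asked, in the order asked, and still so for the second after the job is handed in, with the robot touching nothing.
It also fails if it takes over 48 s, if anything falls off the work surface, if the arm or the gripper's body presses on something with over 40 N, if the wrist force passes 120 N, or if a joint passes its speed limit or range.

## Working session

There is one attempt and no reset: what is moved stays moved. The work goes in short steps, Python scripts to look and compute and a tool call to move; the robot and the scene stay as the last step left them, time stands still between calls to the robot, and variables do not carry over. Pictures are saved under pics/ and viewed, and the job is handed in when it is done.

Besides the shell and the picture viewer there is one more tool, called after "Call:" as name(argument=value, ...), one argument or row to a line, values as JSON. apply_moves: Moves the arm, as the interface text tells. Its arguments: {"type":"object","properties":{"moves":{"type":"string"},"claw":{"type":"number"},"newtons":{"type":"number"}},"required":["moves"]}

```bash
mkdir -p pics; python3 - <<'E'
from plant import bot
import cv2
for n in ("scene","side","wrist"):
    im=bot.capture(n); cv2.imwrite(f"pics/a_{n}.png",im[:,:,::-1])
    c=bot.get_calibration(n); print(n,c)
print(bot.sense(), bot.hold_point_z)
E
```

```text
scene {'intrinsics': array([[476.91591712,   0.        , 281.67812029],
       [  0.        , 476.91591712, 206.99779027],
       [  0.        ,   0.        ,   1.        ]]), 'R': array([[-0.81996134, -0.57238953, -0.00579835],
       [-0.36973991,  0.53733961, -0.7579964 ],
       [ 0.43698489, -0.61938386, -0.65223296]]), 't': array([0.504258  , 0.19901233, 1.17746409])}
side {'intrinsics': array([[476.14914208,   0.        , 278.41719534],
       [  0.        , 476.14914208, 211.90616285],
       [  0.        ,   0.        ,   1.        ]]), 'R': array([[-0.99478843, -0.10081246, -0.01525862],
       [-0.02518051,  0.38792587, -0.92134655],
       [ 0.09880243, -0.91616066, -0.38844268]]), 't': array([0.49008924, 0.0997208 , 1.09544117])}
wrist {'intrinsics': array([[341.72356284,   0.        , 278.48048837],
       [  0.        , 341.72356284, 210.85627103],
       [  0.        ,   0.        ,   1.        ]]), 'R': array([[ 3.76342902e-01, -9.26480085e-01, -8.19487384e-04],
       [-8.89913875e-01, -3.61735206e-01,  2.77850564e-01],
       [-2.57719452e-01, -1.03837814e-01, -9.60623960e-01]]), 't': array([-0.62393499, -0.03383871,  0.39043508])}
{'t': 0.15, 'joints': array([-7.51190769e+01,  1.26689986e+01,  8.75089083e+01, -4.80087066e-04,
        7.99108977e+01, -7.22728895e+00]), 'qvel': array([-0.10675686, -0.1381187 , -0.22183756, -0.1055724 ,  0.04597561,
       -0.09830758]), 'tau': array([ 1.29750115e-03, -4.95191395e+01, -3.87880826e+01,  7.00927223e-02,
        5.30851004e-02, -6.36950494e-05]), 'eef_pos': array([ 0.23507157, -0.57859854,  0.22166046]), 'tcp_rot': array([[ 9.26474181e-01,  3.76358110e-01, -4.06012901e-04],
       [ 3.76358282e-01, -9.26472993e-01,  1.49583287e-03],
       [ 1.86808844e-04, -1.53865685e-03, -9.99998799e-01]]), 'wrist_force': array([-0.69071659,  0.55490473, -0.40386959]), 'moment': array([-0.01425336, -0.02023479, -0.01250939]), 'grip_width': 0.08684723181373867} 0.0187
```

View pics/a_scene.png

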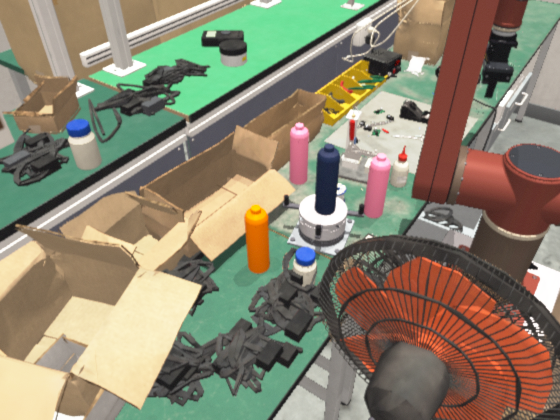

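View pics/a_side.png

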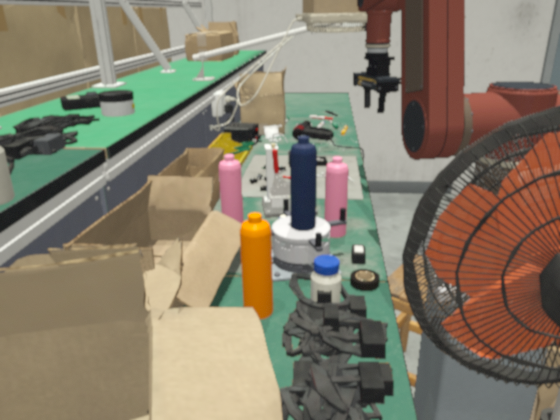

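View pics/a_wrist.png

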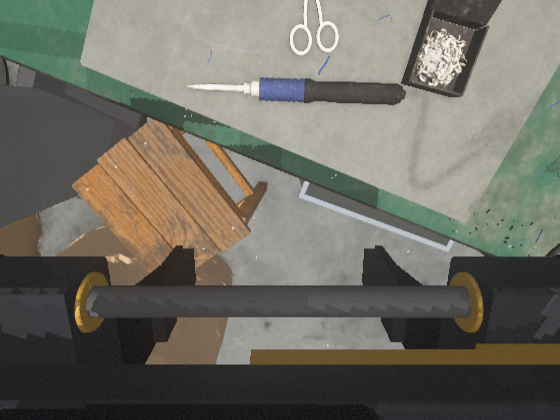

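The scene view shows the stand near (322,220) with the navy canister on it. The pink bottles are on both sides, the orange one is at (258,240), and the jar is at (304,268). I'll enlarge this area.

```bash
python3 - <<'E'
import cv2
a=cv2.imread("pics/a_scene.png")[130:300,220:420]
cv2.imwrite("pics/b1.png",cv2.resize(a,None,fx=3.5,fy=3.5,interpolation=cv2.INTER_CUBIC))
a=cv2.imread("pics/a_side.png")[130:310,210:400]
cv2.imwrite("pics/b2.png",cv2.resize(a,None,fx=3.3,fy=3.3,interpolation=cv2.INTER_CUBIC))
E
```

```text
(no output)
```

View pics/b1.png

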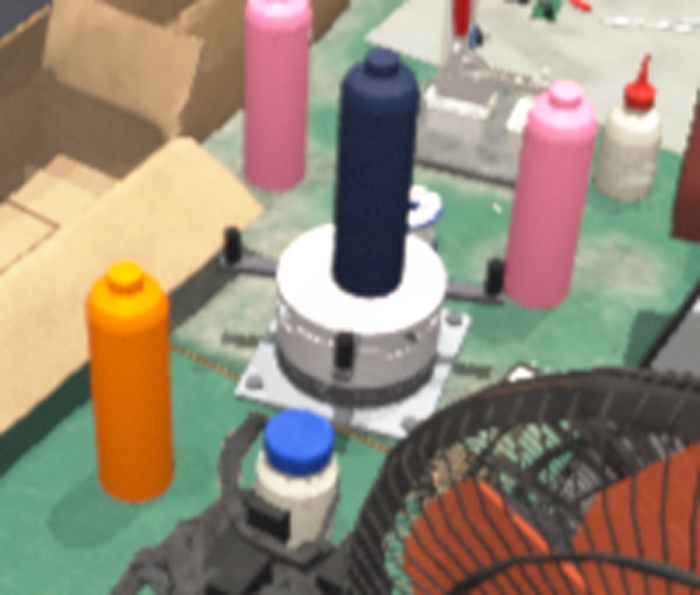

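View pics/b2.png

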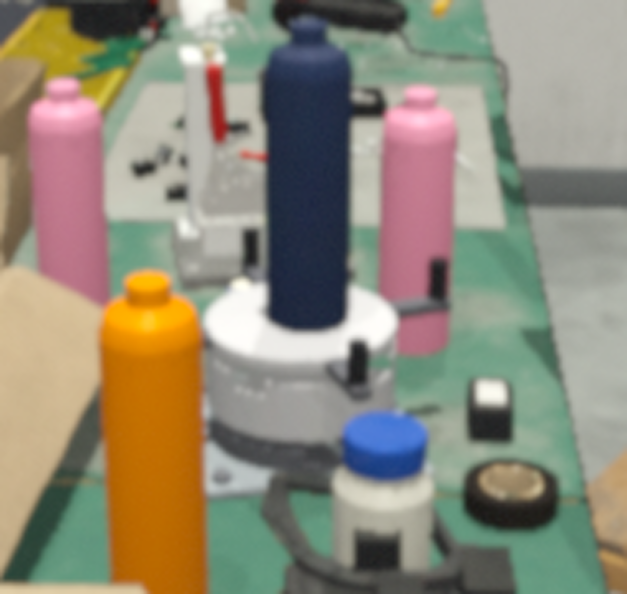

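```bash
cat > h.py <<'E'
from plant import bot
import numpy as np, cv2
def ray(n,u,v,z,c=None):
    c=c or bot.get_calibration(n)
    K,R,t=c["intrinsics"],c["R"],c["t"]
    o=-R.T@t; d=R.T@np.linalg.solve(K,[u,v,1.]); return o+d*(z-o[2])/d[2]
def proj(n,X,c=None):
    c=c or bot.get_calibration(n); p=c["intrinsics"]@(c["R"]@np.array(X)+c["t"]); return p[:2]/p[2]
E
python3 - <<'E'
from h import *
np.set_printoptions(precision=4,suppress=True)
for p in [(345,350),(232,243),(495,278)]: print("sc pin",ray("scene",p[0]/3.5+220,p[1]/3.5+130,.103))
for p in [(357,363),(438,278),(250,247)]: print("si pin",ray("side",p[0]/3.3+210,p[1]/3.3+130,.103))
print("disc sc",ray("scene",361/3.5+220,274/3.5+130,.09), "can top sc",ray("scene",380/3.5+220,63/3.5+130,.29),"si",ray("side",309/3.3+210,28/3.3+130,.29))
print("disc si",ray("side",301/3.3+210,332/3.3+130,.09))
print("can bottom front sc",ray("scene",369/3.5+220,293/3.5+130,.09),ray("side",309/3.3+210,327/3.3+130,.09))
print("base corners",[ray("scene",u/3.5+220,v/3.5+130,.008)[:2] for u,v in [(237,393),(405,435),(470,317)]])
print("jar cap", ray("scene",299/3.5+220,425/3.5+130,.104),ray("side",385/3.3+210,430/3.3+130,.104))
print("pink right foot", ray("scene",540/3.5+220,303/3.5+130,0),"orange foot",ray("scene",137/3.5+220,495/3.5+130,0),"pink left",ray("scene",275/3.5+220,187/3.5+130,0))
print("reel", ray("side",510/3.3+210,480/3.3+130,.047),ray("side",490/3.3+210,420/3.3+130,.02))
print("white obj", ray("scene",420/3.5+220,210/3.5+130,.047), ray("side",240/3.3+210,290/3.3+130,.047))
E
```

```text
sc pin [0.3951 0.1534 0.103 ]
sc pin [0.5287 0.101  0.103 ]
sc pin [0.3438 0.0233 0.103 ]
si pin [0.3953 0.1577 0.103 ]
si pin [0.3437 0.0234 0.103 ]
si pin [ 0.4761 -0.0245  0.103 ]
disc sc [0.4358 0.0628 0.09  ] can top sc [0.4269 0.0723 0.29  ] si [0.4293 0.0819 0.29  ]
disc si [0.4331 0.0883 0.09  ]
can bottom front sc [0.4195 0.0781 0.09  ] [0.4283 0.0803 0.09  ]
base corners [array([0.4875, 0.154 ]), array([0.3584, 0.1191]), array([ 0.381 , -0.0252])]
jar cap [0.3816 0.2349 0.104 ] [0.3778 0.2425 0.104 ]
pink right foot [ 0.3452 -0.0813 -0.    ] orange foot [0.4928 0.2759 0.    ] pink left [ 0.6113 -0.0876  0.    ]
reel [0.3033 0.194  0.047 ] [0.3071 0.0694 0.02  ]
white obj [ 0.4615 -0.0792  0.047 ] [ 0.4887 -0.0751  0.047 ]
```

Call:
apply_moves(
  moves="0 0 0.028 0 0 7;0 0 0.028 0 0 7;0 0 0.028 0 0 7;0 0 0.028 0 0 7;0 0 0.028 0 0 7",
  claw=0.034,
)

```text
t: 0.57
eef_pos: [0.2351, -0.5787, 0.3634]
tcp_rot: [[0.538, 0.843, -0.0], [0.843, -0.538, 0.001], [0.001, -0.001, -1.0]]
wrist_force: [-0.2, 0.0, 0.5]
grip_width: 0.0617
```

Call:
apply_moves(
  moves="0.008 0.0385 0 0 0 4;0.008 0.0385 0 0 0 4;0.008 0.0385 0 0 0 4;0.008 0.0385 0 0 0 4;0.008 0.0385 0 0 0 4",
)

```text
t: 0.98
eef_pos: [0.2751, -0.3847, 0.362]
tcp_rot: [[0.22, 0.975, -0.0], [0.975, -0.22, 0.001], [0.001, -0.0, -1.0]]
wrist_force: [-0.2, -0.1, 0.4]
grip_width: 0.0354
```

Call:
apply_moves(
  moves="0.008 0.0385 0 0 0 4;0.008 0.0385 0 0 0 4;0.008 0.0385 0 0 0 4;0.008 0.0385 0 0 0 4;0.008 0.0385 0 0 0 4",
)

```text
t: 1.4
eef_pos: [0.3149, -0.1922, 0.3623]
tcp_rot: [[-0.126, 0.992, 0.0], [0.992, 0.126, -0.0], [-0.0, 0.0, -1.0]]
wrist_force: [1.4, -0.4, 0.4]
grip_width: 0.0338
```

Call:
apply_moves(
  moves="0.008 0.0385 0 0 0 4;0.008 0.0385 0 0 0 4;0.008 0.0385 0 0 0 4;0.008 0.0385 0 0 0 4;0.008 0.0385 0 0 0 0",
)

```text
t: 1.82
eef_pos: [0.3549, 0.0003, 0.3626]
tcp_rot: [[-0.395, 0.918, 0.001], [0.918, 0.395, -0.0], [-0.001, 0.001, -1.0]]
wrist_force: [1.1, 0.1, -0.9]
grip_width: 0.034
```

Call:
apply_moves(
  moves="0.008 0.037 0 0 0 0;0.008 0.037 0 0 0 0;0.008 0.037 0 0 0 0;0.008 0.037 0 0 0 0;0 0 0 0 0 0",
)

```text
t: 2.23
eef_pos: [0.3868, 0.1521, 0.3619]
tcp_rot: [[-0.399, 0.917, -0.001], [0.917, 0.399, 0.003], [0.003, 0.0, -1.0]]
wrist_force: [0.3, 0.3, -0.7]
grip_width: 0.0338
```

```bash
python3 - <<'E'
from h import *
np.set_printoptions(precision=4,suppress=True)
s=bot.sense(); c=bot.get_calibration("wrist"); im=bot.capture("wrist"); cv2.imwrite("pics/c1.png",im[:,:,::-1])
print(s["t"],s["eef_pos"],s["tcp_rot"],s["joints"],s["grip_width"],s["wrist_force"])
for X in [(.395,.155,.103),(.436,.064,.09)]: print(proj("wrist",X,c))
E
```

```text
2.2333 [0.3868 0.1521 0.3619] [[-0.3989  0.917  -0.001 ]
 [ 0.917   0.3989  0.0028]
 [ 0.0029  0.0002 -1.    ]] [ 10.4291 -20.18   103.9745   0.1667  96.2351 -13.0629] 0.033795511686295694 [ 0.2721  0.2653 -0.6966]
[285.7338 177.0956]
[286.0701 247.7265]
```

View pics/c1.png

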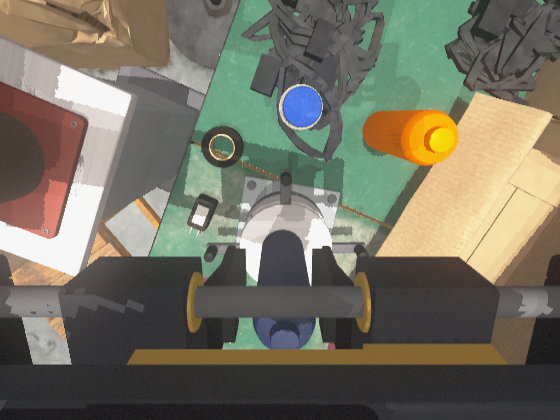

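```bash
python3 - <<'E'
import cv2
a=cv2.imread("pics/c1.png")[150:270,190:390]
cv2.imwrite("pics/c2.png",cv2.resize(a,None,fx=4,fy=4,interpolation=cv2.INTER_CUBIC))
E
```

```text
(no output)
```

View pics/c2.png

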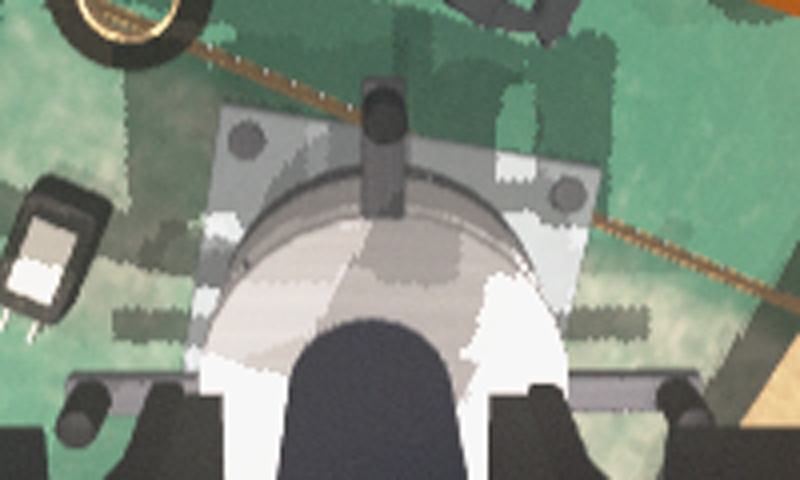

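```bash
python3 - <<'E'
from h import *
np.set_printoptions(precision=4,suppress=True)
c=bot.get_calibration("wrist")
for p in [(385,114),(84,408),(685,402)]: print(ray("wrist",p[0]/4+190,p[1]/4+150,.103,c))
E
```

```text
[0.396  0.1504 0.103 ]
[0.3442 0.0199 0.103 ]
[0.5262 0.1016 0.103 ]
```

Call:
apply_moves(
  moves="0.009 0.001 -0.03 0 0 0;0 0 -0.035 0 0 0;0 0 -0.035 0 0 0;0 0 -0.035 0 0 0;0 0 -0.035 0 0 0",
)

```text
t: 2.7
eef_pos: [0.396, 0.1463, 0.191]
tcp_rot: [[-0.391, 0.92, 0.001], [0.92, 0.391, -0.0], [-0.001, 0.0, -1.0]]
wrist_force: [1.0, -0.4, 0.0]
grip_width: 0.034
```

```bash
python3 - <<'E'
from h import *
np.set_printoptions(precision=4,suppress=True)
s=bot.sense(); im=bot.capture("side"); cv2.imwrite("pics/d1.png",cv2.resize(im[80:310,180:420,::-1],None,fx=2.5,fy=2.5))
im=bot.capture("wrist"); cv2.imwrite("pics/d2.png",im[:,:,::-1])
print(s["t"],s["eef_pos"],s["tcp_rot"],s["grip_width"],s["wrist_force"])
E
```

```text
2.7 [0.396  0.1463 0.191 ] [[-0.3913  0.9203  0.0005]
 [ 0.9203  0.3913 -0.0004]
 [-0.0006  0.0003 -1.    ]] 0.033963550419596374 [ 1.0141 -0.389   0.0377]
```

View pics/d1.png

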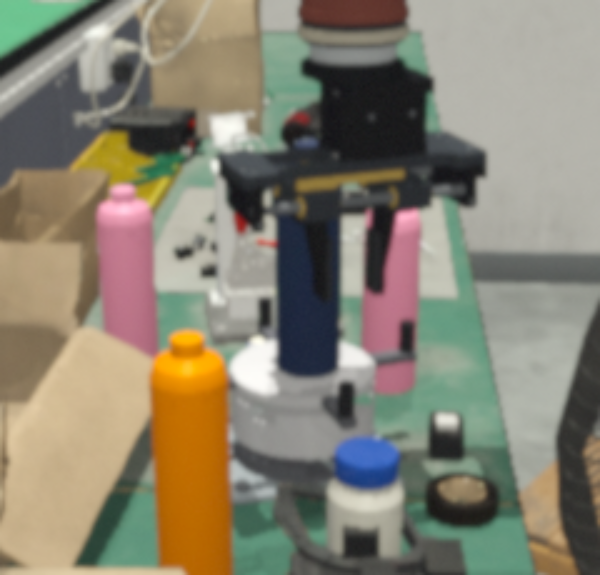

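View pics/d2.png

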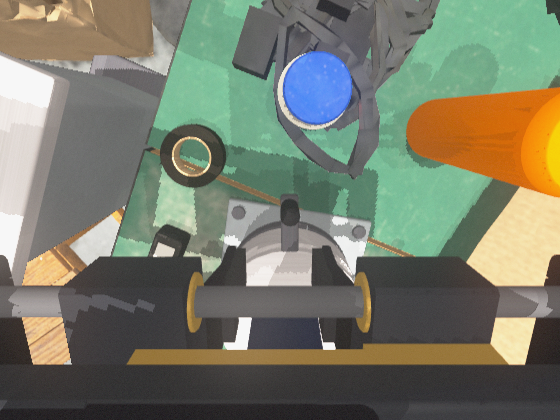

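Call:
apply_moves(
  moves="0 0.003 0 0 0 0;0 0 0 0 0 0",
)

```text
t: 2.97
eef_pos: [0.3976, 0.1505, 0.195]
tcp_rot: [[-0.392, 0.92, 0.003], [0.92, 0.392, 0.001], [-0.001, 0.003, -1.0]]
wrist_force: [0.1, -0.3, 0.4]
grip_width: 0.0341
```

Call:
apply_moves(
  moves="-0.003 0.0055 -0.02 0 0 0;0 0 -0.025 0 0 0;0 0 -0.025 0 0 0;0 0 -0.025 0 0 0;0 0 0 0 0 0",
)

```text
t: 3.38
eef_pos: [0.392, 0.1556, 0.0959]
tcp_rot: [[-0.392, 0.92, -0.003], [0.92, 0.392, -0.001], [0.001, -0.003, -1.0]]
wrist_force: [-1.1, 0.7, 0.1]
grip_width: 0.034
```

```bash
python3 - <<'E'
from h import *
np.set_printoptions(precision=4,suppress=True)
s=bot.sense(); im=bot.capture("side"); cv2.imwrite("pics/e1.png",cv2.resize(im[130:310,200:400,::-1],None,fx=3,fy=3))
print(s["t"],s["eef_pos"],s["tcp_rot"],s["grip_width"],s["wrist_force"])
E
```

```text
3.3833 [0.392  0.1556 0.0959] [[-0.3924  0.9198 -0.0032]
 [ 0.9198  0.3924 -0.0008]
 [ 0.0006 -0.0033 -1.    ]] 0.034016339947724385 [-1.0745  0.6925  0.145 ]
```

View pics/e1.png

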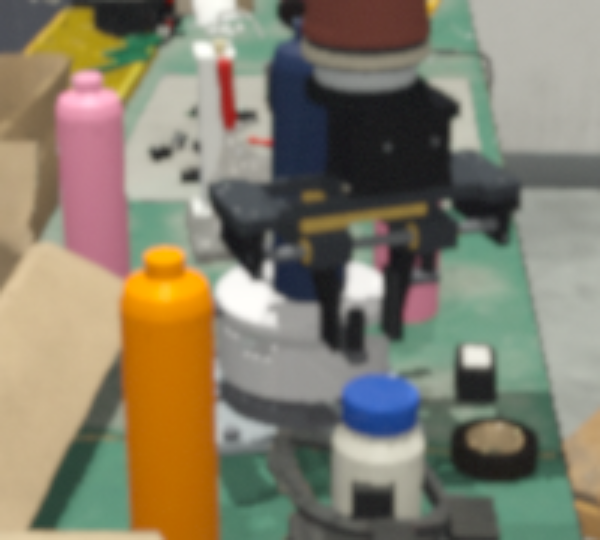

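```bash
cat > tab.py <<'E'
import sys,numpy as np
a,b,st,r=map(float,sys.argv[1:5])
c=np.array([.436,.062])
th=np.radians(np.arange(a,b+.1,st)); P=c+r*np.c_[np.cos(th),np.sin(th)]
for t,p,d in zip(np.degrees(th)[1:],P[1:],np.diff(P,axis=0)): print("%.1f"%t,np.round(p,4),"%.4f %.4f"%tuple(d))
E
python3 tab.py 115 192.5 2.5 .103
```

```text
117.5 [0.3884 0.1534] -0.0040 -0.0020
120.0 [0.3845 0.1512] -0.0039 -0.0022
122.5 [0.3807 0.1489] -0.0038 -0.0023
125.0 [0.3769 0.1464] -0.0037 -0.0025
127.5 [0.3733 0.1437] -0.0036 -0.0027
130.0 [0.3698 0.1409] -0.0035 -0.0028
132.5 [0.3664 0.1379] -0.0034 -0.0030
135.0 [0.3632 0.1348] -0.0032 -0.0031
137.5 [0.3601 0.1316] -0.0031 -0.0032
140.0 [0.3571 0.1282] -0.0030 -0.0034
142.5 [0.3543 0.1247] -0.0028 -0.0035
145.0 [0.3516 0.1211] -0.0027 -0.0036
147.5 [0.3491 0.1173] -0.0025 -0.0037
150.0 [0.3468 0.1135] -0.0023 -0.0038
152.5 [0.3446 0.1096] -0.0022 -0.0039
155.0 [0.3427 0.1055] -0.0020 -0.0040
157.5 [0.3408 0.1014] -0.0018 -0.0041
160.0 [0.3392 0.0972] -0.0016 -0.0042
162.5 [0.3378 0.093 ] -0.0014 -0.0043
165.0 [0.3365 0.0887] -0.0013 -0.0043
167.5 [0.3354 0.0843] -0.0011 -0.0044
170.0 [0.3346 0.0799] -0.0009 -0.0044
172.5 [0.3339 0.0754] -0.0007 -0.0044
175.0 [0.3334 0.071 ] -0.0005 -0.0045
177.5 [0.3331 0.0665] -0.0003 -0.0045
180.0 [0.333 0.062] -0.0001 -0.0045
182.5 [0.3331 0.0575] 0.0001 -0.0045
185.0 [0.3334 0.053 ] 0.0003 -0.0045
187.5 [0.3339 0.0486] 0.0005 -0.0045
190.0 [0.3346 0.0441] 0.0007 -0.0044
192.5 [0.3354 0.0397] 0.0009 -0.0044
```

Call:
apply_moves(
  moves="-0.004 -0.002 0 0 0 2.5;-0.0039 -0.0022 0 0 0 2.5;-0.0038 -0.0023 0 0 0 2.5;-0.0037 -0.0025 0 0 0 2.5;-0.0036 -0.0027 0 0 0 2.5",
)

```text
t: 3.85
eef_pos: [0.3772, 0.1451, 0.1016]
tcp_rot: [[-0.584, 0.812, 0.007], [0.812, 0.584, 0.002], [-0.002, 0.007, -1.0]]
wrist_force: [0.5, 2.8, -0.3]
grip_width: 0.0342
```

Call:
apply_moves(
  moves="-0.0035 -0.0028 0 0 0 2.5;-0.0034 -0.003 0 0 0 2.5;-0.0032 -0.0031 0 0 0 2.5;-0.0031 -0.0032 0 0 0 2.5;-0.003 -0.0034 0 0 0 2.5",
)

```text
t: 4.27
eef_pos: [0.361, 0.1296, 0.1016]
tcp_rot: [[-0.746, 0.666, 0.007], [0.666, 0.746, 0.002], [-0.004, 0.006, -1.0]]
wrist_force: [0.9, 3.5, 0.5]
grip_width: 0.034
```

```bash
python3 - <<'E'
from h import *
np.set_printoptions(precision=4,suppress=True)
s=bot.sense(); im=bot.capture("side"); cv2.imwrite("pics/e2.png",cv2.resize(im[130:310,200:400,::-1],None,fx=3,fy=3))
print(s["t"],s["eef_pos"],s["tcp_rot"],s["grip_width"],s["wrist_force"])
E
```

```text
4.2667 [0.361  0.1296 0.1016] [[-0.7458  0.6661  0.0068]
 [ 0.6661  0.7458  0.0022]
 [-0.0036  0.0062 -1.    ]] 0.033958685979610305 [0.8559 3.46   0.5098]
```

View pics/e2.png

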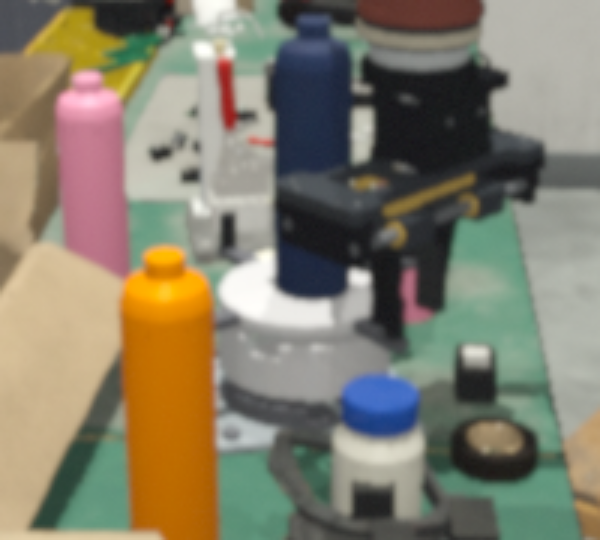

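Call:
apply_moves(
  moves="-0.0028 -0.0035 -0.001 0 0 2.5;-0.0027 -0.0036 -0.001 0 0 2.5;-0.0025 -0.0037 -0.001 0 0 2.5;-0.0023 -0.0038 -0.001 0 0 2.5;-0.0022 -0.0039 -0.001 0 0 2.5",
)

```text
t: 4.73
eef_pos: [0.3485, 0.1107, 0.0961]
tcp_rot: [[-0.872, 0.49, 0.006], [0.49, 0.872, 0.001], [-0.005, 0.004, -1.0]]
wrist_force: [1.1, 0.3, 1.2]
grip_width: 0.0343
```

Call:
apply_moves(
  moves="-0.002 -0.004 0 0 0 2.5;-0.0018 -0.0041 0 0 0 2.5;-0.0016 -0.0042 0 0 0 2.5;-0.0014 -0.0043 0 0 0 2.5;-0.0013 -0.0043 0 0 0 2.5",
)

```text
t: 5.15
eef_pos: [0.34, 0.0895, 0.0958]
tcp_rot: [[-0.957, 0.29, 0.006], [0.29, 0.957, 0.001], [-0.005, 0.002, -1.0]]
wrist_force: [-1.0, 2.6, 1.1]
grip_width: 0.0344
```

```bash
python3 - <<'E'
from h import *
np.set_printoptions(precision=4,suppress=True)
s=bot.sense(); im=bot.capture("side"); cv2.imwrite("pics/e3.png",cv2.resize(im[130:310,200:400,::-1],None,fx=3,fy=3))
print(s["t"],s["eef_pos"],s["tcp_rot"],s["grip_width"],s["wrist_force"])
E
```

```text
5.15 [0.34   0.0895 0.0958] [[-0.9571  0.2897  0.0056]
 [ 0.2898  0.9571  0.0008]
 [-0.0051  0.0023 -1.    ]] 0.03440617256409963 [-1.0417  2.5798  1.0872]
```

View pics/e3.png

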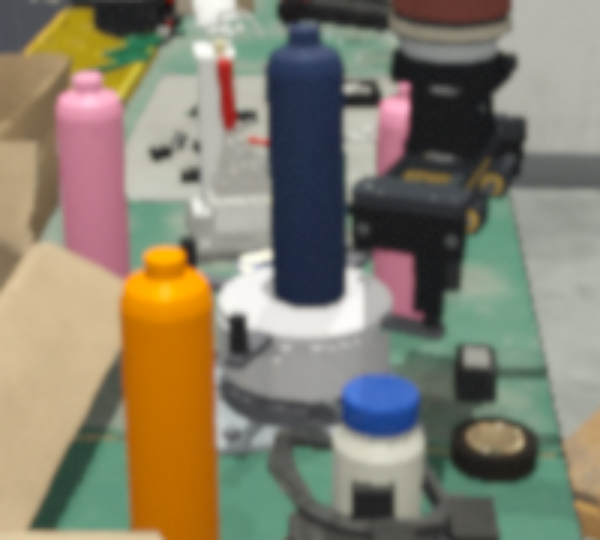

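Call:
apply_moves(
  moves="-0.0011 -0.0044 -0.001 0 0 2.5;-0.0009 -0.0044 -0.001 0 0 2.5;-0.0007 -0.0044 -0.001 0 0 2.5;-0.0005 -0.0045 -0.001 0 0 2.5;-0.0003 -0.0045 -0.001 0 0 2.5",
)

```text
t: 5.62
eef_pos: [0.3364, 0.0678, 0.0905]
tcp_rot: [[-0.997, 0.077, 0.005], [0.077, 0.997, 0.002], [-0.005, 0.002, -1.0]]
wrist_force: [0.3, 4.0, 3.0]
grip_width: 0.0334
```

Call:
apply_moves(
  moves="-0.0001 -0.0045 0 0 0 2.5;0.0001 -0.0045 0 0 0 2.5;0.0003 -0.0045 0 0 0 2.5;0.0005 -0.0045 0 0 0 2.5;0.0007 -0.0044 0 0 0 2.5",
)

```text
t: 6.03
eef_pos: [0.3375, 0.0452, 0.0903]
tcp_rot: [[-0.99, -0.141, 0.004], [-0.141, 0.99, 0.001], [-0.004, 0.001, -1.0]]
wrist_force: [-0.8, 4.4, 4.0]
grip_width: 0.0338
```

```bash
python3 - <<'E'
from h import *
np.set_printoptions(precision=4,suppress=True)
s=bot.sense(); im=bot.capture("side"); cv2.imwrite("pics/e4.png",cv2.resize(im[130:310,200:400,::-1],None,fx=3,fy=3))
im=bot.capture("wrist"); cv2.imwrite("pics/w4.png",im[:,:,::-1])
print(s["t"],s["eef_pos"],s["joints"],s["grip_width"],s["wrist_force"])
E
```

```text
6.0333 [0.3375 0.0452 0.0903] [  -5.824   -22.1894  134.8397    0.1069   67.1206 -103.9636] 0.033750300224845924 [-0.8078  4.4038  3.9527]
```

View pics/e4.png

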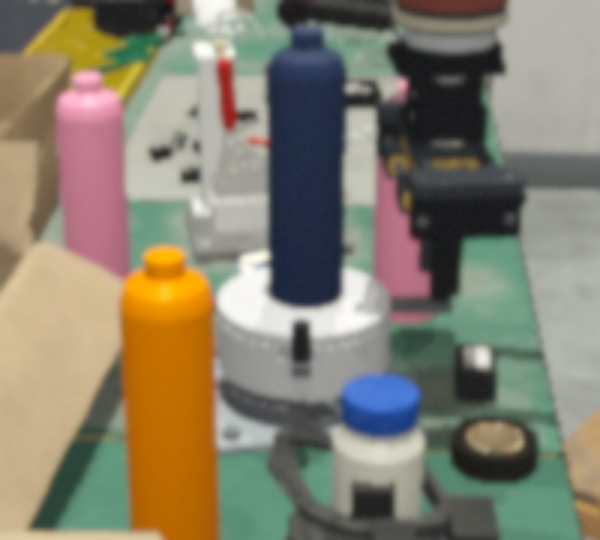

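View pics/w4.png

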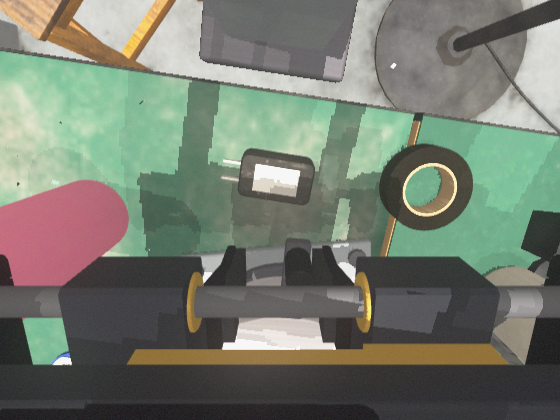

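```bash
python3 - <<'E'
from h import *
for th in (92,95,98):
  for z0 in (.080,.072,.064):
    t=np.radians(th);X=[.436+.1*np.cos(t),.062+.1*np.sin(t),z0+.023]
    p=proj("side",X); T=proj("side",[X[0],X[1],z0+.038]); b=proj("side",[X[0],X[1],z0+.01]);print(th,z0,(p-[200,130])*3,(T-[200,130])*3,(b-[200,130])*3)
E
python3 - <<'E'
import cv2
a=cv2.imread("pics/e4.png")[250:420,190:420]
cv2.imwrite("pics/e4b.png",cv2.resize(a,None,fx=3,fy=3,interpolation=cv2.INTER_CUBIC))
E
```

```text
92 0.08 [298.32108044 331.06965537] [298.36402766 310.68341568] [298.28428349 348.53647875]
92 0.072 [298.29839001 341.84037791] [298.34105671 321.58729252] [298.26183203 359.19376396]
92 0.064 [298.27584709 352.54107983] [298.31823602 332.41984842] [298.23952577 369.78213005]
95 0.08 [306.20431084 331.10117246] [306.29593857 310.71029975] [306.12580489 348.57191828]
95 0.072 [306.15590099 341.87431887] [306.24693011 321.616662  ] [306.07790501 359.23157538]
95 0.064 [306.10780593 352.57741252] [306.19824228 332.45167027] [306.03031498 369.82228198]
98 0.08 [314.07594774 330.94975145] [314.21616993 310.55857112] [313.95580639 348.42076695]
98 0.072 [314.00186388 341.72306348] [314.14117001 321.46509694] [313.88250294 359.08059137]
98 0.064 [313.92826174 352.42632382] [314.06666076 332.3002699 ] [313.80967363 369.6714663 ]
```

View pics/e4b.png

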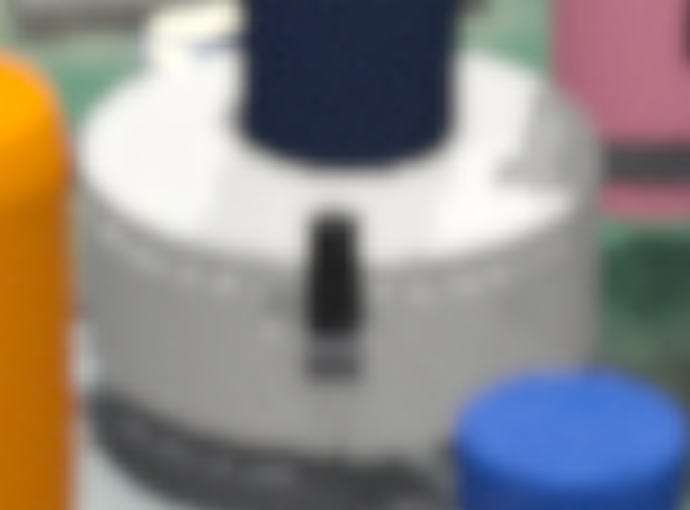

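```bash
python3 - <<'E'
import numpy as np
c=np.array([.436,.062])
th=np.radians(189.7-6.8*np.arange(15)); r=np.linspace(.1,.1025,15)
P=c+r[:,None]*np.c_[np.cos(th),np.sin(th)]
for p,d in zip(P[1:],np.diff(P,axis=0)): print(np.round(p,4),"%.4f %.4f 0 0 0 -6.8"%tuple(d))
E
```

```text
[0.3359 0.0569] -0.0015 0.0118 0 0 0 -6.8
[0.3359 0.0688] -0.0001 0.0119 0 0 0 -6.8
[0.3372 0.0807] 0.0013 0.0118 0 0 0 -6.8
[0.3399 0.0923] 0.0027 0.0116 0 0 0 -6.8
[0.344  0.1035] 0.0041 0.0112 0 0 0 -6.8
[0.3495 0.1142] 0.0054 0.0107 0 0 0 -6.8
[0.3561 0.1242] 0.0066 0.0100 0 0 0 -6.8
[0.3639 0.1333] 0.0078 0.0091 0 0 0 -6.8
[0.3727 0.1415] 0.0088 0.0082 0 0 0 -6.8
[0.3825 0.1486] 0.0098 0.0071 0 0 0 -6.8
[0.3931 0.1545] 0.0106 0.0059 0 0 0 -6.8
[0.4043 0.1591] 0.0112 0.0046 0 0 0 -6.8
[0.416  0.1623] 0.0117 0.0032 0 0 0 -6.8
[0.428  0.1642] 0.0120 0.0018 0 0 0 -6.8
```

Call:
apply_moves(
  moves="0 0.007 0 0 0 0;0 0 0.02 0 0 0;0 0 0.025 0 0 0;0 0 0.015 0 0 0",
)

```text
t: 6.47
eef_pos: [0.3362, 0.0523, 0.1501]
tcp_rot: [[-0.99, -0.139, 0.002], [-0.139, 0.99, -0.0], [-0.002, -0.001, -1.0]]
wrist_force: [0.8, 0.1, 0.7]
grip_width: 0.0338
```

Call:
apply_moves(
  moves="-0.001 0.005 0 0 0 -6.8;0 0.012 0 0 0 -6.8;0.0013 0.0118 0 0 0 -6.8;0.0027 0.0116 0 0 0 -6.8;0.0041 0.0112 0 0 0 -6.8",
)

```text
t: 6.88
eef_pos: [0.3426, 0.1045, 0.1483]
tcp_rot: [[-0.896, 0.444, 0.001], [0.444, 0.896, -0.0], [-0.001, 0.0, -1.0]]
wrist_force: [0.1, -0.8, -0.4]
grip_width: 0.0341
```

Call:
apply_moves(
  moves="0.0054 0.0107 0 0 0 -6.8;0.0066 0.01 0 0 0 -6.8;0.0078 0.0091 0 0 0 -6.8;0.0088 0.0082 0 0 0 -6.8;0.0098 0.0071 0 0 0 -6.8",
)

```text
t: 7.3
eef_pos: [0.3812, 0.1498, 0.1481]
tcp_rot: [[-0.495, 0.869, 0.001], [0.869, 0.495, -0.0], [-0.0, 0.001, -1.0]]
wrist_force: [0.5, -0.5, 0.3]
grip_width: 0.0342
```

Call:
apply_moves(
  moves="0.0106 0.0059 0 0 0 -6.8;0.0112 0.0046 0 0 0 -6.8;0.0117 0.0032 0 0 0 -6.8;0.012 0.0018 0 0 0 -6.8;0 0 0 0 0 0",
)

```text
t: 7.72
eef_pos: [0.4282, 0.165, 0.1484]
tcp_rot: [[-0.044, 0.999, 0.002], [0.999, 0.044, 0.0], [0.0, 0.002, -1.0]]
wrist_force: [-0.5, -0.1, 0.3]
grip_width: 0.0339
```

```bash
python3 - <<'E'
from h import *
np.set_printoptions(precision=4,suppress=True)
s=bot.sense(); im=bot.capture("side"); cv2.imwrite("pics/f1.png",cv2.resize(im[130:310,200:400,::-1],None,fx=3,fy=3))
c=bot.get_calibration("wrist");im=bot.capture("wrist"); cv2.imwrite("pics/f2.png",im[:,:,::-1])
print(s["t"],s["eef_pos"],s["joints"],s["grip_width"],s["wrist_force"])
t=np.radians(93.5); print(proj("wrist",[.436+.1*np.cos(t),.062+.1*np.sin(t),.11],c))
E
```

```text
7.7167 [0.4282 0.165  0.1484] [ 11.2163  -6.8307 115.9292  -0.0129  70.7866   8.6761] 0.033949155190264556 [-0.5174 -0.0846  0.326 ]
[283.3422 243.7696]
```

View pics/f1.png

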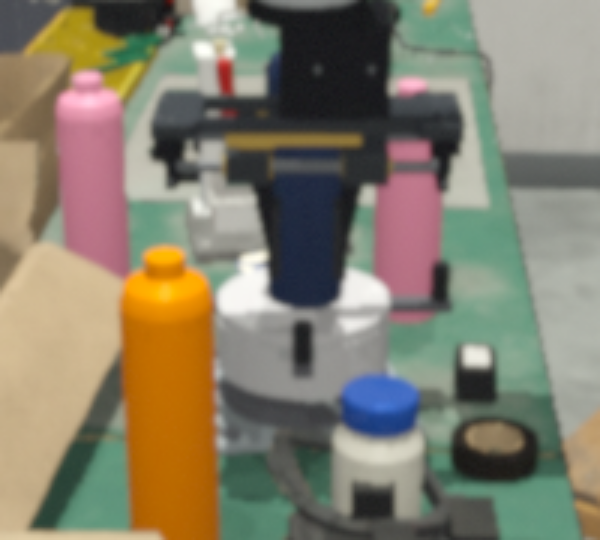

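View pics/f2.png

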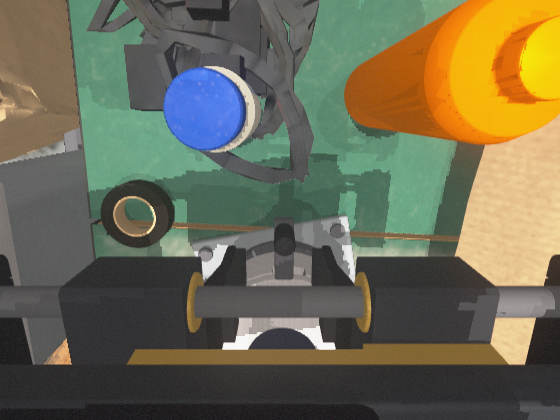

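Call:
apply_moves(
  moves="0 0 -0.02 0 0 0;0 0 -0.02 0 0 0;0 0 -0.02 0 0 0;0 0 0 0 0 0",
)

```text
t: 8.15
eef_pos: [0.4225, 0.1634, 0.084]
tcp_rot: [[-0.053, 0.999, -0.007], [0.999, 0.053, -0.001], [-0.001, -0.007, -1.0]]
wrist_force: [-0.0, 0.1, 0.1]
grip_width: 0.0337
```

```bash
python3 tab.py 94.5 172 2.5 .103
```

```text
97.0 [0.4234 0.1642] -0.0045 -0.0005
99.5 [0.419  0.1636] -0.0044 -0.0006
102.0 [0.4146 0.1627] -0.0044 -0.0008
104.5 [0.4102 0.1617] -0.0044 -0.0010
107.0 [0.4059 0.1605] -0.0043 -0.0012
109.5 [0.4016 0.1591] -0.0043 -0.0014
112.0 [0.3974 0.1575] -0.0042 -0.0016
114.5 [0.3933 0.1557] -0.0041 -0.0018
117.0 [0.3892 0.1538] -0.0040 -0.0020
119.5 [0.3853 0.1516] -0.0040 -0.0021
122.0 [0.3814 0.1493] -0.0039 -0.0023
124.5 [0.3777 0.1469] -0.0038 -0.0025
127.0 [0.374  0.1443] -0.0036 -0.0026
129.5 [0.3705 0.1415] -0.0035 -0.0028
132.0 [0.3671 0.1385] -0.0034 -0.0029
134.5 [0.3638 0.1355] -0.0033 -0.0031
137.0 [0.3607 0.1322] -0.0031 -0.0032
139.5 [0.3577 0.1289] -0.0030 -0.0034
142.0 [0.3548 0.1254] -0.0028 -0.0035
144.5 [0.3521 0.1218] -0.0027 -0.0036
147.0 [0.3496 0.1181] -0.0025 -0.0037
149.5 [0.3473 0.1143] -0.0024 -0.0038
152.0 [0.3451 0.1104] -0.0022 -0.0039
154.5 [0.343  0.1063] -0.0020 -0.0040
157.0 [0.3412 0.1022] -0.0018 -0.0041
159.5 [0.3395 0.0981] -0.0017 -0.0042
162.0 [0.338  0.0938] -0.0015 -0.0042
164.5 [0.3367 0.0895] -0.0013 -0.0043
167.0 [0.3356 0.0852] -0.0011 -0.0044
169.5 [0.3347 0.0808] -0.0009 -0.0044
172.0 [0.334  0.0763] -0.0007 -0.0044
```

Call:
apply_moves(
  moves="-0.0044 -0.0006 0 0 0 2.5;-0.0044 -0.0008 0 0 0 2.5;-0.0044 -0.001 0 0 0 2.5;-0.0043 -0.0012 0 0 0 2.5;-0.0043 -0.0014 0 0 0 2.5",
)

```text
t: 8.57
eef_pos: [0.4053, 0.1596, 0.0892]
tcp_rot: [[-0.269, 0.963, 0.003], [0.963, 0.269, 0.001], [0.0, 0.003, -1.0]]
wrist_force: [1.7, 1.2, -2.2]
grip_width: 0.0341
```

Call:
apply_moves(
  moves="-0.0042 -0.0016 0 0 0 2.5;-0.0041 -0.0018 0 0 0 2.5;-0.004 -0.002 0 0 0 2.5;-0.004 -0.0021 0 0 0 2.5;-0.0039 -0.0023 0 0 0 2.5",
)

```text
t: 8.98
eef_pos: [0.3854, 0.1495, 0.0892]
tcp_rot: [[-0.471, 0.882, 0.004], [0.882, 0.471, 0.001], [-0.001, 0.004, -1.0]]
wrist_force: [3.8, 1.9, -1.6]
grip_width: 0.0342
```

```bash
python3 - <<'E'
from h import *
np.set_printoptions(precision=4,suppress=True)
s=bot.sense(); im=bot.capture("side"); cv2.imwrite("pics/g1.png",cv2.resize(im[130:310,200:400,::-1],None,fx=3,fy=3))
print(s["t"],s["eef_pos"],s["joints"],s["grip_width"],s["wrist_force"])
E
```

```text
8.9833 [0.3854 0.1495 0.0892] [ 10.2382  -9.1962 124.996    0.007   63.9836 -17.8894] 0.03421268404995126 [ 3.8375  1.9328 -1.6283]
```

View pics/g1.png

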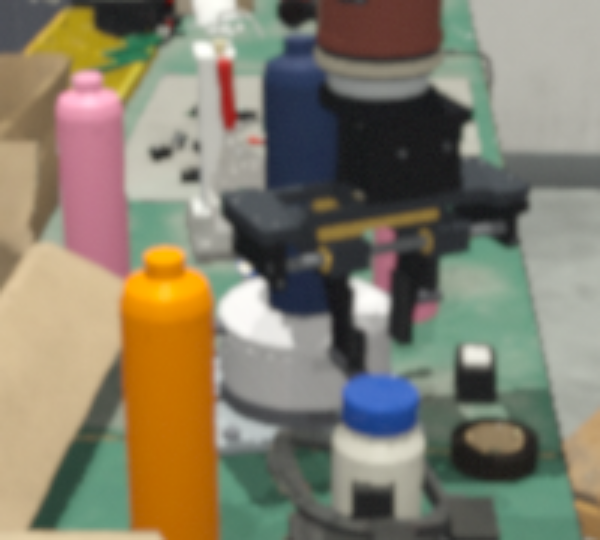

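```bash
python3 - <<'E'
import cv2
a=cv2.imread("pics/g1.png")[230:430,190:420]
b=cv2.imread("pics/f1.png")[230:430,190:420]
cv2.imwrite("pics/g1b.png",cv2.resize(cv2.hconcat([b,a]),None,fx=1.7,fy=2.5,interpolation=cv2.INTER_CUBIC))
E
```

```text
(no output)
```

View pics/g1b.png

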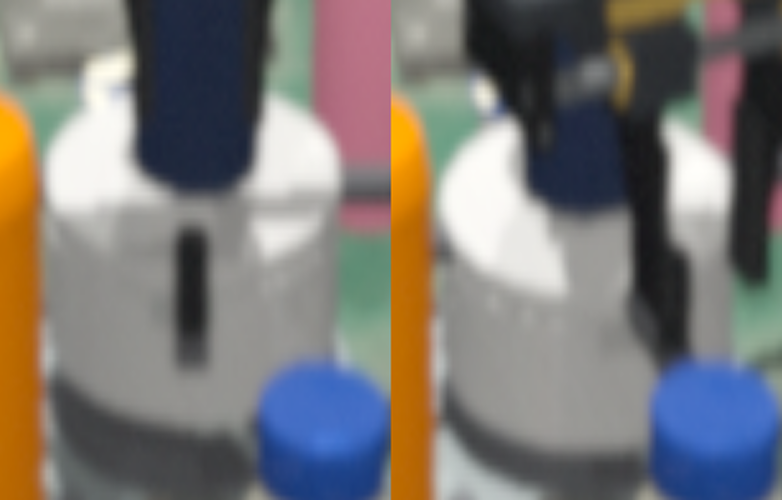

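The picture on the right shows the disc lower and the dark band thinner, so the second drop has happened. A gentle push should meet the hard stop and confirm it.

Call:
apply_moves(
  moves="-0.0025 -0.0015 0 0 0 1.5;-0.0025 -0.0015 0 0 0 1.5",
)

```text
t: 9.2
eef_pos: [0.3827, 0.1477, 0.0899]
tcp_rot: [[-0.514, 0.857, 0.009], [0.858, 0.514, 0.003], [-0.001, 0.009, -1.0]]
wrist_force: [11.3, 8.3, -2.8]
grip_width: 0.034
```

Call:
apply_moves(
  moves="-0.0017 -0.001 0 0 0 0;0 0 0 0 0 0",
)

```text
t: 9.37
eef_pos: [0.3818, 0.147, 0.0906]
tcp_rot: [[-0.513, 0.858, 0.01], [0.858, 0.513, 0.004], [-0.002, 0.011, -1.0]]
wrist_force: [8.3, 7.0, -0.5]
grip_width: 0.0342
```

Call:
apply_moves(
  moves="0.006 0.0035 0 0 0 0;0.0055 0.003 0 0 0 0;0 0 0.02 0 0 0;0 0 0.03 0 0 0;0 0 0.04 0 0 0",
)

```text
t: 9.78
eef_pos: [0.3864, 0.1512, 0.1759]
tcp_rot: [[-0.514, 0.858, -0.008], [0.858, 0.514, -0.002], [0.003, -0.008, -1.0]]
wrist_force: [0.7, 0.7, -0.4]
grip_width: 0.034
```

Call:
apply_moves(
  moves="0 0 0.04 0 0 0;0 0 0.04 0 0 0;0 0 0.04 0 0 0;0 0 0.04 0 0 0;0 0 0.02 0 0 0",
)

```text
t: 10.2
eef_pos: [0.3899, 0.1519, 0.3632]
tcp_rot: [[-0.514, 0.858, 0.005], [0.858, 0.514, 0.001], [-0.002, 0.005, -1.0]]
wrist_force: [0.3, 0.5, 1.1]
grip_width: 0.0342
```

```bash
python3 - <<'E'
from h import *
np.set_printoptions(precision=4,suppress=True)
s=bot.sense(); im=bot.capture("side"); cv2.imwrite("pics/i1.png",cv2.resize(im[130:310,200:400,::-1],None,fx=3,fy=3,interpolation=cv2.INTER_CUBIC))
im=bot.capture("scene"); cv2.imwrite("pics/i2.png",cv2.resize(im[130:300,220:420,::-1],None,fx=3.5,fy=3.5,interpolation=cv2.INTER_CUBIC))
c=bot.get_calibration("wrist");im=bot.capture("wrist"); cv2.imwrite("pics/i3.png",im[:,:,::-1])
print(s["t"],s["eef_pos"],s["grip_width"],s["wrist_force"])
E
```

```text
10.2 [0.3899 0.1519 0.3632] 0.034167341628610515 [0.2549 0.4826 1.0903]
```

View pics/i1.png

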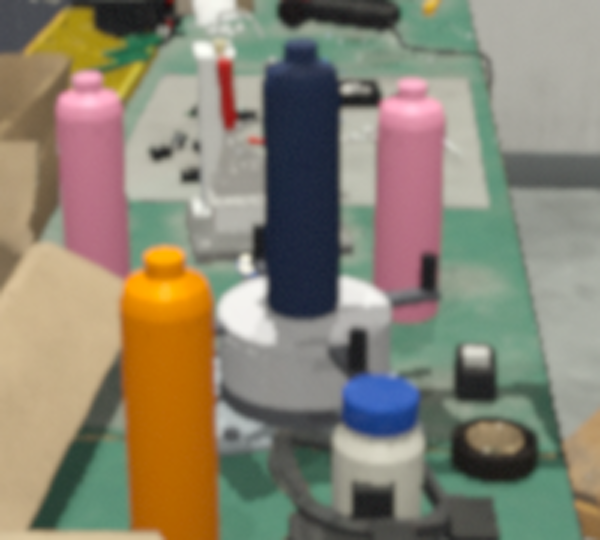

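View pics/i2.png

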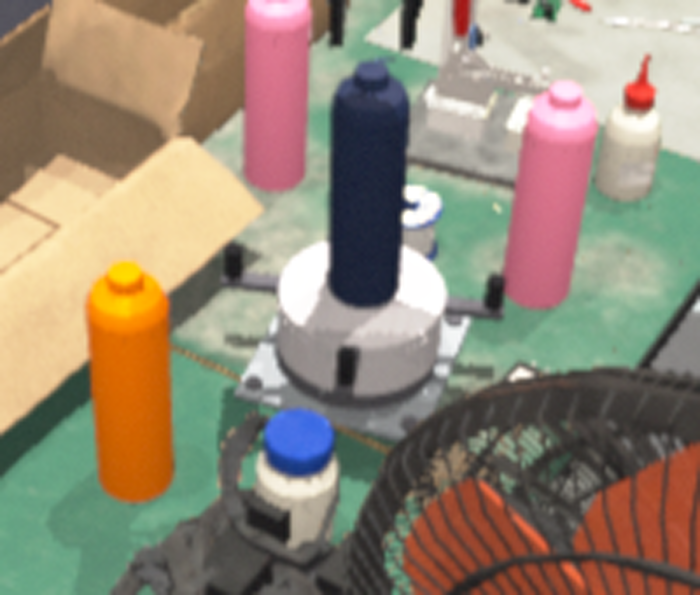

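View pics/i3.png

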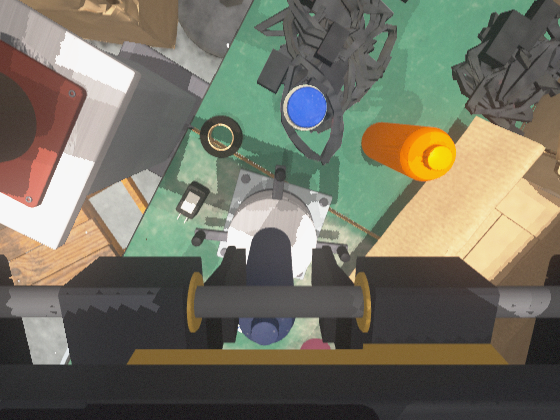

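```bash
python3 - <<'E'
from h import *
np.set_printoptions(precision=4,suppress=True)
def tri(a,b):
    P=[]
    for n in("scene","side"):
        c=bot.get_calibration(n);P.append(c["intrinsics"]@np.c_[c["R"],c["t"]])
    X=cv2.triangulatePoints(P[0],P[1],np.array(a,float),np.array(b,float));return (X[:3]/X[3]).T[0]
S=lambda u,v:(u/3.5+220,v/3.5+130); D=lambda u,v:(u/3+200,v/3+130)
print(tri(S(347,367),D(358,350)),tri(S(494,293),D(429,271)))
O=lambda u,v:(u/3.3+210,v/3.3+130)
print("before",tri(S(345,350),O(357,363)),tri(S(495,278),O(438,278)))
for th in (114,112,116):
  for z0 in (.072,.064):
    t=np.radians(th)
    for k in (0,90):
      tt=t+np.radians(k);X=[.436+.1*np.cos(tt),.062+.1*np.sin(tt)]
      for h in(.01,.038): print(th,z0,k,h,(proj("side",X+[z0+h])-[200,130])*3,(proj("scene",X+[z0+h])-[220,130])*3.5)
E
```

```text
[0.3931 0.152  0.0856] [0.3428 0.0235 0.0884]
before [0.3958 0.1515 0.1004] [0.3437 0.0235 0.1031]
114 0.072 0 0.01 [354.1889 355.1455] [343.4538 371.016 ]
114 0.072 0 0.038 [354.9073 317.6584] [345.1935 342.6481]
114 0.072 90 0.01 [425.8329 277.2064] [492.4205 297.1324]
114 0.072 90 0.038 [427.2033 242.9979] [496.2652 269.0398]
114 0.064 0 0.01 [353.9867 365.7009] [342.9664 378.9634]
114 0.064 0 0.038 [354.7004 328.4562] [344.691  350.8422]
114 0.064 90 0.01 [425.4464 286.8538] [491.3423 305.01  ]
114 0.064 90 0.038 [426.8089 252.8427] [495.1552 277.1501]
112 0.072 0 0.01 [349.3501 355.9176] [338.653  370.3369]
112 0.072 0 0.038 [350.0137 318.4026] [340.3179 341.9719]
112 0.072 90 0.01 [427.751  278.9983] [492.0328 300.1472]
112 0.072 90 0.038 [429.1449 244.7092] [495.8798 272.0405]
112 0.064 0 0.01 [349.1632 366.4807] [338.1866 378.2836]
112 0.064 0 0.038 [349.8225 329.2085] [339.837  350.1651]
112 0.064 90 0.01 [427.3578 288.6682] [490.9541 308.0285]
112 0.064 90 0.038 [428.7438 254.5774] [494.7692 280.155 ]
116 0.072 0 0.01 [358.9483 354.2969] [348.2811 371.5795]
116 0.072 0 0.038 [359.7202 316.841 ] [350.0961 343.209 ]
116 0.072 90 0.01 [423.7788 275.4472] [492.6446 294.1103]
116 0.072 90 0.038 [425.1244 241.3182] [496.4846 266.0322]
116 0.064 0 0.01 [358.7309 364.8437] [347.7727 379.5276]
116 0.064 0 0.038 [359.4978 327.6297] [349.5718 351.4039]
116 0.064 90 0.01 [423.3993 285.0726] [491.5678 301.9843]
116 0.064 90 0.038 [424.7372 251.1399] [495.376  274.1382]
```

Pin heights triangulate at about 0.087 m, which is 15 mm lower than at the start and matches both pieces home. The canister is upright, the jar hasn't moved, and the arm is clear, so I'm handing in.

```bash
python3 - <<'E'
from plant import bot
print(bot.sense()["t"],bot.close_job())
E
```

```text
the job is handed in; nothing more can be done
10.35 None
```

The lugs of both the spacer and the plate have dropped into their notches. I handed the job in at 10.35 s. I straddled a pin loosely with the half-open gripper and pushed the plate counter-clockwise about 70 degrees. Then I moved to the next pin and pushed about 20 degrees more.

- **Height:** triangulating two pins put their middles at 86 and 88 mm above the bench, against an expected 87 mm with both pieces home. The same two pins read 100 and 103 mm before the job.
- **Hard stop:** a gentle final push met about 14 N, against about 4 N while turning. The next small push moved the tool another 1 mm at about 11 N, so the stop was not perfectly crisp. I put that down to play in the notches.
- **Canister and jar:** in the last pictures the canister stands upright on the plate, and the jar looks unmoved.
- **Arm:** the gripper is 0.36 m up and touches nothing. The largest force in the readings at the end of each move was about 14 N.

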